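Move the serving paddle to the spare fold-down hook

ROBOT

A 6-joint arm with a two-finger parallel gripper is mounted at the origin on a cart in front of the work surface, level with it; the furniture and walls round the work are solid. World frame = base frame: x ahead of the robot, y to its left, z up, the work surface at z = 0. Lengths are in m, angles in degrees, forces in N, time in s.
With the tool pointing down it reaches from about 0.35 to 0.875 m from the base axis. Payload 4.2 kg.
Tool frame: the origin (TCP) lies midway between the tips of the shut fingers; the grasp point (between the pads) lies 19 mm behind it; z points along the fingers, y is the line along which they close (so a half turn about z gives the same grasp; the last joint's range is limited). The gripper opens to 87 mm and grips with 3 to 60 N. Pads are 19 mm wide; open, the fingers measure 117 mm over their backs; the gripper's body (75 mm by 190 mm) begins 51 mm behind the grasp point.
Start: joints at [-54.397, 22.042, 0.453, 0, -68.411, -14.817], TCP at [0.222, -0.584, 0.223] pointing down, gripper open.
Joint ranges: [-179.83, 179.83], [-69.29, 118.12], [-61.27, 80.66], [-181.25, 117.63], [-171.15, -9.14], [-177.46, 177.46]. Speed limits (degrees/s): [159.86, 159.86, 180, 180, 180, 180].

INTERFACE

Orientations are given as a 3x3 rotation matrix whose columns are the frame's x, y, z axes.
In Python, from station import r, cams gives the robot as it stands.
- The arm moves only by the tool play_rows, never from a script. Its argument "commands" is text: rows parted by semicolons, each of 6 numbers parted by spaces: the shift along the world's x, y, z normalised to -1 to 1, where 1 is 30 mm, then the turn, a rotation vector about the world's x, y, z normalised to -1 to 1, where 1 is 0.15 rad. A call has 1 to 20 rows; each row shifts and turns the commanded pose from where the row before left it; what a row does not reach is not made up. A row lasts 1/10 s, in which the tool goes at most 50 mm and 8.59 degrees, less where a joint would pass 70% of its speed; a pose out of reach is approached as far as the arm can. A call with a number of a shift or a turn outside -1 to 1 is refused whole. A call with a gripper value outside its range is refused whole. "grip" is the finger opening in mm, from 0 to 87, set as the call begins (left out, the last holds). The fingers move at their own pace and stop on an object; the grip force is fixed at half the most. Time passes only in rows, so rows that do not move let the fingers close. It gives the time, the measured TCP pose, the force, the opening and the grip force at its end, in the units of the state.
- r.sense(): the state, without advancing time (a new reading comes with each control period).
- cams.capture(name): name is "scene" or "side" or "wrist"; returns (picture, depth): 384x512x3 uint8, blue, green, red; 384x512 float32, m along the optical axis (not along the pixel's ray), 0 where there is no reading.
- cams.camera_info(name): a dict with "mtx" (3x3 intrinsics, pixels), "k1" (the pictures are not rectified: a ray, as slopes to the right and down, at radius r is drawn at 1 + k1 r^2 times it, then the intrinsics apply), "R" (3x3) and "t" (3): a world point X has camera coordinates R X + t. Camera axes: x right, y down, z forward; pixel columns grow to the right and rows downward; lengths in m; the calibration is good to about 2 mm. A picture is of the moment at which its call begins: read the wrist's pose just before it. camera_info takes no time and is no camera call; for the wrist camera it gives the pose at the moment of the call.
- r.finish_job(): hands the job in; it is judged then, once.
The state is a dict: "time_s": time; "joints": joint angles; "joint_velocities": joint speeds; "effort": joint torques, N m; "tcp_pos": TCP position; "ee_rot": TCP orientation; "wrist_force": force on the tool from outside, world axes, zero at the start; "moment": the same for the moment, N m; "gripper_width": opening from 0.0 (shut) to 1.0 (fully open); "gripper_force": force on a finger pad.
Only numpy, scipy, OpenCV 4.12 (cv2) and the standard library are available. Lean on these libraries where they do the work, as an engineer would, in place of code of your own. Each camera call takes 0.05 s, during which the arm holds its last target. There are 200 camera calls.

TASK

The kitchen roll is to stand where the wooden serving paddle hangs now, so clear that side of the green hanging board. Fold the spare hook right down and hang the paddle on it by the hole in its handle, then fold the emptied hook up flat against the board so that nothing sticks out there. Do not drop the paddle, and leave the kitchen roll and everything else where it is.

Things in the scene. Friction and masses are not known exactly. Their poses are not given: they have to be found in the camera images.
- board: heavy, fixed free-standing sage-green plank panel, 400 mm wide (y), 18 mm thick, oak cap 5 mm proud and 270 mm above the worktop; oak plinth 412 mm wide, 22 mm high, 35 mm in front of the panel's face to 85 mm behind. Origin: worktop level, middle of the front face; x to the back, y along the panel, z up. Two hooks, 160 to 200 mm apart, either side of the middle; which is which varies
- hook_home: brass fold-down hook on the board's front: holds the paddle at the start, to be emptied and folded up. Origin: middle of its level hinge axis, 190 mm above the worktop, 24 mm in front of the panel; x into the board (-x straight out of it), y along the board, z up. Lugs at the hinge are 30 mm wide (y), 9 mm about the axis; the fixed mount spans z -36 to +24 mm
- hook_home_arm (a joint): angle of the home hook's arm: 0 = folded up flat (arm upright, 24 mm in front of the panel, knob on top); grows as it swings down and out; stop at 1.40, where it points straight out of the board, rising 10 degrees to the knob. Stiff hinge: stays at any angle it is left at; about 1 N at the knob moves it. Starts at 1.40.
- hook_home_knob (a point): centre of the 20 mm ball knob at the end of the home hook's arm, 70 mm from the hinge axis; the arm between is a round bar 12 mm thick. Turns with the arm; arm upright: 260 mm above the worktop
- hook_spare: brass fold-down hook on the board's front: empty at the start, the paddle is to hang on it. Origin: middle of its level hinge axis, 190 mm above the worktop, 24 mm in front of the panel; x into the board (-x straight out of it), y along the board, z up. Lugs at the hinge are 30 mm wide (y), 9 mm about the axis; the fixed mount spans z -36 to +24 mm
- hook_spare_arm (a joint): angle of the spare hook's arm: 0 = folded up flat (arm upright, 24 mm in front of the panel, knob on top); grows as it swings down and out; stop at 1.40, where it points straight out of the board, rising 10 degrees to the knob. Stiff hinge: stays at any angle it is left at; about 1 N at the knob moves it. Starts at 0 to 0.2.
- hook_spare_knob (a point): centre of the 20 mm ball knob at the end of the spare hook's arm, 70 mm from the hinge axis; the arm between is a round bar 12 mm thick. Turns with the arm; arm upright: 260 mm above the worktop
- paddle: brown wooden serving paddle, 180x100x12 mm, 0.11 to 0.23 kg. Origin: centre of the oval hanging hole (34 mm wide, 44 high) in the straight 56 mm wide handle; x through its thickness, y across, z up to the handle's round end (+34 mm); handle widens below -32 mm, blade ends at -146 mm. Hangs parallel to the board, origin 40 mm out from the hinge axis, 8 mm below it; lift 20 mm to clear the knob
- mug: white mug, 90 mm high, standing right of the board; leave it where it is. Origin under it
- spice_jar: spice jar with green label and red cap, 45 mm across, 106 mm high, right of the board; leave it. Origin under its middle
- moka_pot: aluminium moka pot with black handle, 174 mm high, left of the board; leave it. Origin under it
There are look-alikes about, which are no part of the job. Of the things shaped like the paddle, the brown one is meant.

How it is judged (in metres and radians):
At the end, for the whole second after the job is handed in: The paddle hangs at rest by its hole on the spare hook's bar, centred within 15 mm, blade down within 0.3 rad, its weight on that hook; the spare arm is down (over 1.25 of 1.40 rad), the emptied hook folded up (under 0.2 rad); nothing else is disturbed (value of joint hook_spare_arm above 1.25 rad and value of joint hook_home_arm below 0.2 rad and x of paddle in the frame of hook_spare between -0.072 and -0.01 m and y of paddle in the frame of hook_spare between -0.015 and 0.015 m and z of paddle in the frame of hook_spare between -0.022 and 0.008 m and angle between paddle's own z axis and vertical below 0.3 rad and contact force between paddle and hook_spare above 0.6 N and linear speed of paddle below 0.08 m/s); the robot touches nothing.
It fails at once if the mug, spice jar or moka pot is shifted by more than 30 mm or tipped over (distance of any of mug, spice_jar, moka_pot from where it was at the start of the episode above 0.03 m or angle between any of mug, spice_jar, moka_pot's own z axis and vertical above 0.5 rad).
It fails at once if the paddle is dropped (it falls faster than 1.2 m/s) (linear speed of paddle above 1.2 m/s).
It also fails if it takes over 64 s, if anything falls off the work surface, if the arm or the gripper's body presses on something with over 40 N, if the wrist force passes 120 N, or if a joint passes its speed limit or range.

## Working session

There is one attempt and no reset: what is moved stays moved. The work goes in short steps, Python scripts to look and compute and a tool call to move; the robot and the scene stay as the last step left them, time stands still between calls to the robot, and variables do not carry over. Pictures are saved under pics/ and viewed, at most 10 in all, crops included, and the job is handed in when it is done.

Besides the shell and the picture viewer there is one more tool, called after ">>>" as name(argument=value, ...), one argument or row to a line, values as JSON. play_rows: Moves the arm, as the interface text tells. Scaled input: -1 to 1 covers 30 mm each way for a shift and 0.15 rad each way for a turn. Its arguments: {"type":"object","properties":{"commands":{"type":"string"},"grip":{"type":"number"}},"required":["commands"]}

```bash
ls; mkdir -p pics; cat > h.py <<'E'
import numpy as np, cv2
from station import r, cams
def pts(name):
    i=cams.camera_info(name); p,d=cams.capture(name)
    h,w=d.shape; u,v=np.meshgrid(np.arange(w),np.arange(h))
    K=np.array(i["mtx"]); 
    s=cv2.undistortPoints(np.stack([u,v],-1).reshape(-1,1,2).astype(np.float64),K,np.array([i["k1"],0,0,0.])).reshape(h,w,2)
    c=np.dstack([s[...,0]*d,s[...,1]*d,d]); X=(c-np.array(i["t"]).ravel())@np.array(i["R"])
    X[d==0]=np.nan
    return p,d,X
E
python3 - <<'E'
from h import *
for n in("scene","side"):
    p,d,X=pts(n); cv2.imwrite(f"pics/{n}0.png",p); np.save(f"{n}0.npy",X)
    i=cams.camera_info(n); print(n,-np.array(i["R"]).T@np.array(i["t"]).ravel(), i["R"],i["k1"],(d==0).mean())
print(r.sense())
E
```

```text
pics
scene [ 0.1235275  -1.03723857  1.28044653] [[ 0.9101835  -0.41416243  0.00595652]
 [-0.28351143 -0.63341371 -0.72000579]
 [ 0.30197229  0.65364865 -0.69394249]] -0.10171426577818925 0.10346476236979167
side [ 0.47293095 -1.24745683  1.02521114] [[ 0.99609164 -0.08631067  0.01875921]
 [-0.03326166 -0.56330141 -0.82558173]
 [ 0.0818236   0.82173109 -0.56397066]] -0.1371516842191295 0.09200032552083333
{'time_s': 0.1, 'joints': array([-5.43962276e+01,  2.20851018e+01,  3.87106038e-01, -2.58007575e-02,
       -6.84120639e+01, -1.48180009e+01]), 'joint_velocities': array([ 0.04412329, -0.16872747,  0.24213732,  0.18402724,  0.02149818,
       -0.06628626]), 'effort': array([-7.05201273e-04, -3.91690671e+01,  1.87935144e+01,  4.23191652e+00,
        1.34542241e-02, -7.80816231e-05]), 'tcp_pos': array([ 0.22163185, -0.58379579,  0.22157753]), 'ee_rot': array([[-9.34972725e-01, -3.54718760e-01, -7.77838161e-04],
       [-3.54719602e-01,  9.34970986e-01,  1.80555520e-03],
       [ 8.67918113e-05,  1.96405931e-03, -9.99998067e-01]]), 'wrist_force': array([-0.42706566, -0.6320192 ,  0.61456864]), 'moment': array([-0.00996325, -0.01721302,  0.00120456]), 'gripper_force': 0.0, 'gripper_width': 1.0039809047971453}
```

View pics/scene0.png

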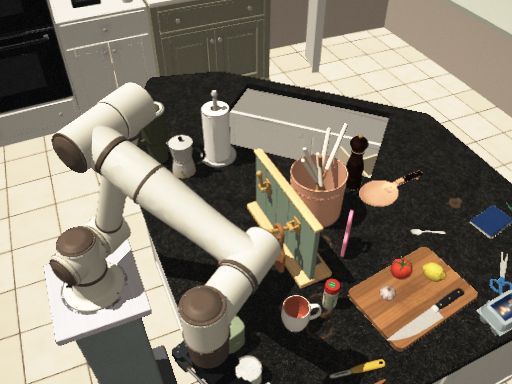

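View pics/side0.png

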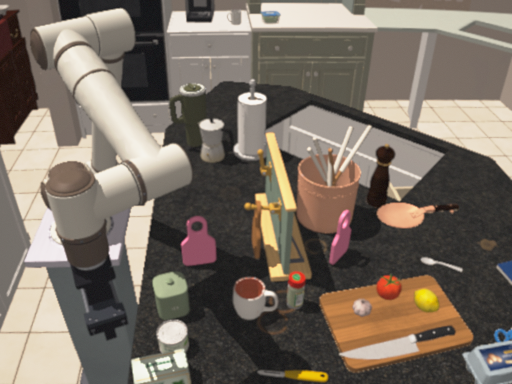

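The scene shows the board in the middle at scene (255–320, 150–280) and facing the robot. The paddle hangs on the near (right) hook at about (285,232), and the spare hook is far and upright at about (263,183). In the side picture the paddle is at (258,235), the near knob at about (250,205) and the spare knob at about (263,155).

```bash
python3 - <<'E'
import numpy as np,cv2
for n,(a,b,c,d) in (("scene",(240,340,140,290)),("side",(235,320,120,290))):
    p=cv2.imread(f"pics/{n}0.png"); X=np.load(f"{n}0.npy"); hsv=cv2.cvtColor(p,cv2.COLOR_BGR2HSV)
    # board top cap : z 0.262..0.28
    m=np.zeros(p.shape[:2],bool); m[c:d,a:b]=1
    cap=m&(abs(X[...,2]-.27)<.006); q=X[cap][:,:2].astype(np.float32)
    rect=cv2.minAreaRect(q); print(n,cap.sum(),rect,cv2.boxPoints(rect).round(3).tolist())
    g=m&(hsv[...,0]>35)&(hsv[...,0]<95)&(hsv[...,1]>30)&(X[...,2]>.05)&(X[...,2]<.25)
    print('green',g.sum(),np.nanmedian(X[g],0))
    if n=="scene":
        Y=X[g]; A=Y[:,:2]-np.median(Y[:,:2],0); 
        l=cv2.fitLine(Y[:,:2].astype(np.float32),cv2.DIST_HUBER,0,.001,.001).ravel(); print(l,np.degrees(np.arctan2(l[0],l[1])))
c1=cv2.resize(cv2.imread("pics/scene0.png")[145:290,240:340],None,fx=4,fy=4,interpolation=cv2.INTER_CUBIC)
c2=cv2.resize(cv2.imread("pics/side0.png")[125:285,225:320],None,fx=3.6,fy=3.6,interpolation=cv2.INTER_CUBIC)
o=np.zeros((600,760,3),np.uint8);o[:580,:400]=c1;o[:576,410:752]=c2
cv2.imwrite("pics/crop0.png",o)
E
```

```text
scene 810 ((0.6464576721191406, -0.07858911156654358), (0.36125004291534424, 0.22769883275032043), 60.92045974731445) [[0.45899999141693115, -0.1809999942779541], [0.6579999923706055, -0.2919999957084656], [0.8339999914169312, 0.024000000208616257], [0.6349999904632568, 0.13500000536441803]]
green 2182 [ 0.63967483 -0.1322856   0.14932072]
[ 0.03538997 -0.99937356  0.6402635  -0.14570503] 177.97188
side 821 ((0.6455655097961426, -0.07619538903236389), (0.38319194316864014, 0.18881012499332428), 67.96499633789062) [[0.4860000014305115, -0.21799999475479126], [0.6610000133514404, -0.289000004529953], [0.8050000071525574, 0.06599999964237213], [0.6299999952316284, 0.13699999451637268]]
green 929 [ 0.64217471 -0.2140807   0.14142998]
```

View pics/crop0.png

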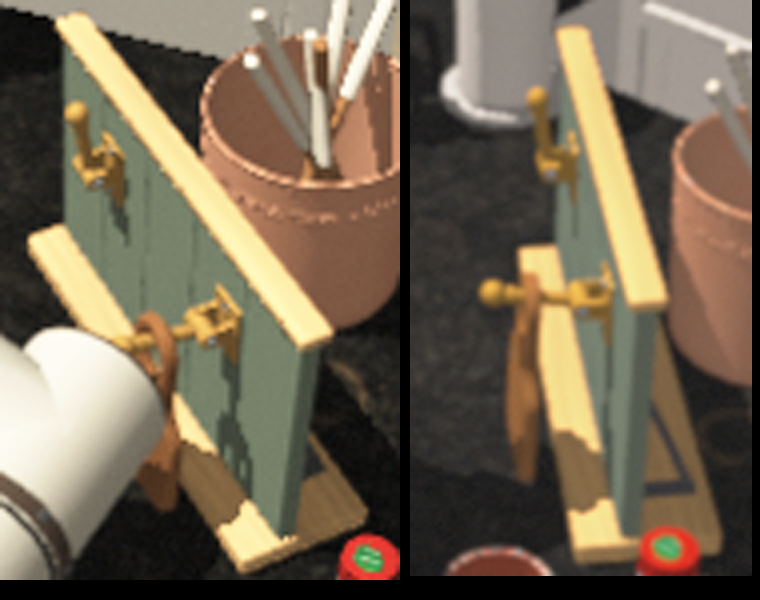

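The crop shows the paddle hanging square on the near hook by its hole and the spare arm almost upright on the far hook. The side view sees both knobs clear of the arm. Next I need the board frame and both hooks in it.

```bash
python3 - <<'E'
import numpy as np,cv2
for n,(a,b,c,d) in (("scene",(240,340,140,290)),("side",(235,320,120,290))):
    p=cv2.imread(f"pics/{n}0.png"); X=np.load(f"{n}0.npy"); hsv=cv2.cvtColor(p,cv2.COLOR_BGR2HSV)
    m=np.zeros(p.shape[:2],bool); m[c:d,a:b]=1
    oak=m&(hsv[...,0]>10)&(hsv[...,0]<32)&(hsv[...,1]>70)
    k=oak&(abs(X[...,2]-.27)<.005)&(X[...,0]>.60)&(X[...,0]<.69)
    rect=cv2.minAreaRect(X[k][:,:2].astype(np.float32)); print(n,k.sum(),np.median(X[k],0),rect)
    l=cv2.fitLine(X[k][:,:2].astype(np.float32),cv2.DIST_HUBER,0,.001,.001).ravel(); print(l)
    Y=X[k]; print('y range',np.percentile(Y[:,1],[0.5,99.5]))
    yaw=np.arctan(.0354); R=np.array([[np.cos(yaw),-np.sin(yaw)],[np.sin(yaw),np.cos(yaw)]])
    B=(X[...,:2]-[.6361,-.077])@R   # approx board frame
    br=oak&(B[...,0]<-.012)&(X[...,2]>.12)&(X[...,2]<.29)
    nl,L,st,ce=cv2.connectedComponentsWithStats(br.astype(np.uint8))
    for i in range(1,nl):
        if st[i,4]>12:
            s=L==i; print(i,st[i],'B med',np.median(B[s],0).round(4),'min',np.percentile(B[s],2,axis=0).round(3),np.percentile(B[s],98,axis=0).round(3),'z',np.percentile(X[s][:,2],[2,50,98]).round(3))
E
```

```text
scene 618 [ 0.6470132  -0.08837469  0.26769224] ((0.6327645778656006, -0.07759830355644226), (0.05604735016822815, 0.41487687826156616), 2.106497049331665)
[ 0.04263106 -0.9990909   0.6433638  -0.02254182]
y range [-0.2813483   0.12442695]
1 [256 171  11  22 100] B med [-0.0292  0.0938] min [-0.041  0.08 ] [-0.017  0.11 ] z [0.184 0.222 0.268]
3 [268 222  28  35 287] B med [-0.0646 -0.1065] min [-0.093 -0.143] [-0.014 -0.08 ] z [0.124 0.194 0.214]
side 769 [ 0.64624436 -0.11316452  0.27065823] ((0.6320909261703491, -0.07352319359779358), (0.056929439306259155, 0.42000532150268555), 2.0905165672302246)
[ 0.03597051 -0.9993529   0.64618933 -0.10211053]
y range [-0.28192134  0.12739879]
1 [257 149  10  26 126] B med [-0.0288  0.0946] min [-0.041  0.082] [-0.013  0.111] z [0.187 0.224 0.27 ]
2 [244 200  32  39 388] B med [-0.0645 -0.1069] min [-0.096 -0.142] [-0.014 -0.074] z [0.123 0.194 0.216]
```

```bash
cat >> h.py <<'E'
yaw=0.0358; Rb=np.array([[np.cos(yaw),-np.sin(yaw),0],[np.sin(yaw),np.cos(yaw),0],[0,0,1]]); Ob=np.array([.6363,-.077,0])
toB=lambda X:(X-Ob)@Rb
toW=lambda b:Ob+Rb@np.array(b)
E
python3 - <<'E'
from h import *
for n,(a,b,c,d) in (("scene",(240,340,140,290)),("side",(235,320,120,290))):
    p=cv2.imread(f"pics/{n}0.png"); X=np.load(f"{n}0.npy"); hsv=cv2.cvtColor(p,cv2.COLOR_BGR2HSV)
    m=np.zeros(p.shape[:2],bool); m[c:d,a:b]=1
    m&=(hsv[...,0]>10)&(hsv[...,0]<32)&(hsv[...,1]>70); B=toB(X)
    i=cams.camera_info(n); cam=-np.array(i["R"]).T@np.array(i["t"]).ravel(); 
    for nm,s in (("spare",m&(B[...,0]<-.012)&(B[...,0]>-.06)&(B[...,1]>.05)&(X[...,2]>.25)),("home",m&(B[...,0]<-.085)&(B[...,0]>-.11)&(X[...,2]>.185)&(X[...,2]<.22)&(B[...,1]<-.06)),
      ("sbar",m&(B[...,0]<-.015)&(B[...,0]>-.06)&(B[...,1]>.05)&(X[...,2]>.205)&(X[...,2]<.245))):
        q=X[s].mean(0); dr=(q-cam)/np.linalg.norm(q-cam); print(n,nm,s.sum(),toB(q+.0067*dr).round(4))
    hd=m&(B[...,0]<-.045)&(B[...,0]>-.08)&(B[...,1]<-.05)&(X[...,2]>.16); print('handle',hd.sum(),np.percentile(B[hd],[3,50,97],axis=0).round(3).tolist())
print("spare knob world guess",toW([-.028,.09,.26]))
p,d=cams.capture("wrist"); cv2.imwrite("pics/w0.png",p)
E
```

```text
scene spare 29 [-0.0331  0.0988  0.2568]
scene home 17 [-0.0895 -0.0981  0.2026]
scene sbar 30 [-0.0272  0.0988  0.2211]
handle 142 [[-0.075, -0.129, 0.163], [-0.066, -0.107, 0.198], [-0.049, -0.08, 0.214]]
side spare 36 [-0.0336  0.1003  0.2598]
side home 34 [-0.093  -0.0973  0.2028]
side sbar 42 [-0.0277  0.1009  0.2212]
handle 164 [[-0.077, -0.127, 0.162], [-0.064, -0.11, 0.199], [-0.048, -0.079, 0.216]]
spare knob world guess [0.60509663 0.01194015 0.26      ]
```

View pics/w0.png

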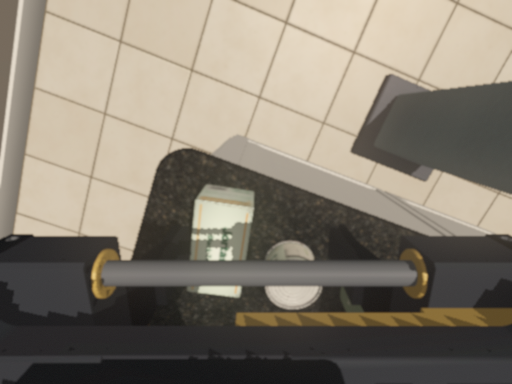

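The wrist picture shows the rail and body running along the closing axis, with the camera on the robot side, away from the board. With the tool pointing down and closing along the board, the body therefore clears the cap. I'll hover in front of and above the spare knob.

>>> play_rows(
  commands="0 0.5 1 0 0 -0.109;0.5 1 0.5 0 0 -0.109;0.55 1 0.3 0 0 -0.109;0.55 1 0.3 0 0 -0.109;0.55 1 0.2 0 0 -0.109;0.55 1 0.2 0 0 -0.109;0.55 1 0.2 0 0 -0.109;0.55 1 0.2 0 0 -0.109;0.55 1 0.2 0 0 -0.109;0.55 1 0.2 0 0 -0.109;0.55 1 0.2 0 0 -0.109;0.55 1 0.2 0 0 -0.109;0.55 1 0.2 0 0 -0.109;0.55 1 0.2 0 0 -0.109;0.55 1 0.2 0 0 -0.109;0.55 1 0.2 0 0 -0.109;0.55 1 0.2 0 0 -0.109;0.55 1 0.2 0 0 -0.109;0.55 1 0 0 0 -0.109;0.55 0.6 0 0 0 -0.109",
  grip=60,
)

```text
time_s: 2.15
tcp_pos: [0.5342, -0.0093, 0.3695]
ee_rot: [[-0.999, -0.037, -0.0], [-0.037, 0.999, 0.0], [0.0, 0.0, -1.0]]
wrist_force: [0.6, -0.6, -0.4]
gripper_width: 0.688
gripper_force: 0.0
```

>>> play_rows(
  commands="0 0 0 0 0 0;0 0 0 0 0 0",
)

```text
time_s: 2.35
tcp_pos: [0.5337, -0.011, 0.3689]
ee_rot: [[-0.999, -0.037, -0.002], [-0.037, 0.999, -0.0], [0.002, -0.0, -1.0]]
wrist_force: [0.3, 0.3, -0.5]
gripper_width: 0.688
gripper_force: 0.0
```

```bash
python3 - <<'E'
from h import *
s=r.sense(); print(s["time_s"],s["joints"].round(1),s["tcp_pos"].round(4),s["ee_rot"].round(3).tolist(),toB(s["tcp_pos"]).round(4))
p,d,X=pts("wrist"); cv2.imwrite("pics/w1.png",p)
p,d,X=pts("scene"); cv2.imwrite("pics/s1.png",p)
E
```

```text
2.35 [  16.2    9.2    3.4   -0.   -84.3 -104.1] [ 0.5337 -0.011   0.3689] [[-0.999, -0.037, -0.002], [-0.037, 0.999, -0.0], [0.002, -0.0, -1.0]] [-0.1002  0.0696  0.3689]
```

View pics/w1.png

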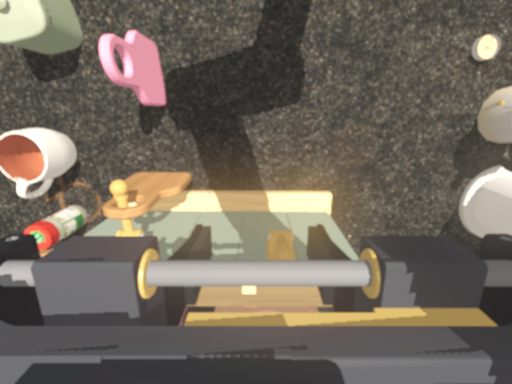

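The wrist picture shows the home knob at (119,187) with the paddle behind it. The spare hook is seen from above at about (280,245), between the fingers. I'll measure both here.

```bash
python3 - <<'E'
from h import *
p,d,X=pts("wrist"); B=toB(X); hsv=cv2.cvtColor(p,cv2.COLOR_BGR2HSV)
i=cams.camera_info("wrist"); cam=-np.array(i["R"]).T@np.array(i["t"]).ravel(); print("cam B",toB(cam))
y=(hsv[...,0]>10)&(hsv[...,0]<32)&(hsv[...,1]>80)
k=np.zeros_like(y);k[176:198,106:132]=1;k&=y&(B[...,2]>.185)&(B[...,2]<.225)&(B[...,0]<-.082)
q=X[k].mean(0);dr=(q-cam)/np.linalg.norm(q-cam);print(k.sum(),"home knob",toB(q+.0067*dr).round(4))
k=np.zeros_like(y);k[200:255,230:310]=1;k&=(B[...,2]>.17)&(B[...,2]<.285)&(B[...,0]<-.0)
print(k.sum(),np.percentile(B[k],[2,25,50,75,98],axis=0).round(4).tolist())
k&=(B[...,2]>.245)&(B[...,0]<-.015)
if k.sum(): q=X[k].mean(0);dr=(q-cam)/np.linalg.norm(q-cam);print(k.sum(),"spare knob",toB(q+.0067*dr).round(4))
# paddle top
br=(hsv[...,0]>5)&(hsv[...,0]<20)&(B[...,0]<-.045)&(B[...,0]>-.08)&(B[...,2]>.20)&(B[...,1]<-.05)
print(br.sum(),np.percentile(B[br],[3,50,97],axis=0).round(4).tolist())
E
```

```text
cam B [-0.17837173  0.0675513   0.53183484]
226 home knob [-0.0893 -0.1012  0.202 ]
546 [[-0.0397, 0.0817, 0.1888], [-0.0346, 0.0893, 0.1964], [-0.0266, 0.0949, 0.1995], [-0.0207, 0.1019, 0.2565], [-0.0038, 0.1115, 0.267]]
150 spare knob [-0.034   0.0969  0.2561]
457 [[-0.0657, -0.121, 0.2013], [-0.0615, -0.0966, 0.2109], [-0.0539, -0.0779, 0.2158]]
```

>>> play_rows(
  commands="0.71 0.34 -0.5 0 0 0;0.71 0.34 -0.5 0 0 0;0.71 0.35 -0.5 0 0 0;0 0 -0.8 0 0 0;0 0 -0.8 0 0 0;0 0 -0.6 0 0 0;0 0 -0.5 0 0 0;0 0 0 0 0 0;0 0 0 0 0 0",
  grip=50,
)

```text
time_s: 3.4
tcp_pos: [0.5978, 0.0189, 0.2443]
ee_rot: [[-0.999, -0.035, 0.001], [-0.035, 0.999, -0.0], [-0.001, -0.0, -1.0]]
wrist_force: [0.9, -0.5, 0.1]
gripper_width: 0.578
gripper_force: 0.0
```

>>> play_rows(
  commands="0 0 0 0 0 0;0 0 0 0 0 0;0 0 0 0 0 0;0 0 0 0 0 0;0 0 0 0 0 0;0 0 0 0 0 0;0 0 0 0 0 0;0 0 0 0 0 0",
  grip=0,
)

```text
time_s: 4.2
tcp_pos: [0.5978, 0.0195, 0.2438]
ee_rot: [[-0.999, -0.036, 0.0], [-0.036, 0.999, -0.0], [-0.0, -0.0, -1.0]]
wrist_force: [0.0, -1.3, 1.9]
gripper_width: 0.205
gripper_force: 30.0
```

Closed at 17.8 mm with 30 N, so the knob is held. Next I'll swing it down along its arc.

>>> play_rows(
  commands="-0.288 -0.01 -0.059 0 0 0;-0.278 -0.01 -0.095 0 0 0;-0.264 -0.01 -0.129 0 0 0;-0.246 -0.01 -0.161 0 0 0;-0.223 -0.008 -0.191 0 0 0;0 0 0 0 0 0",
)

```text
time_s: 4.8
tcp_pos: [0.557, 0.0182, 0.2234]
ee_rot: [[-0.999, -0.036, -0.003], [-0.036, 0.999, 0.0], [0.003, 0.0, -1.0]]
wrist_force: [0.8, -0.9, -1.1]
gripper_width: 0.208
gripper_force: 30.0
```

>>> play_rows(
  commands="-0.198 -0.007 -0.217 0 0 0;-0.169 -0.006 -0.241 0 0 0;-0.137 -0.005 -0.259 0 0 0;-0.103 -0.004 -0.275 0 0 0;-0.068 -0.002 -0.286 0 0 0;0 0 0 0 0 0;0 0 -0.1 0 0 0;0 0 0 0 0 0",
)

```text
time_s: 5.6
tcp_pos: [0.537, 0.0173, 0.184]
ee_rot: [[-0.999, -0.036, -0.003], [-0.036, 0.999, -0.001], [0.003, -0.001, -1.0]]
wrist_force: [-8.2, 2.5, 11.6]
gripper_width: 0.206
gripper_force: 30.1
```

>>> play_rows(
  commands="0 0 0.05 0 0 0;0 0 0 0 0 0;0 0 0 0 0 0;0 0 0.5 0 0 0;0 0 1 0 0 0;0 0 1 0 0 0;0 0 1 0 0 0;0 0 1 0 0 0;0.1 -0.9 0.2 0 0 0;0.2 -0.9 0 0 0 0;0.2 -0.9 0 0 0 0;0.2 -0.95 0 0 0 0;0.2 -0.95 0 0 0 0;0.2 -0.95 0 0 0 0;0.2 -0.95 0 0 0 0;0 0 0 0 0 0;0 0 0 0 0 0",
  grip=75,
)

```text
time_s: 7.3
tcp_pos: [0.5776, -0.178, 0.3246]
ee_rot: [[-0.999, -0.034, -0.001], [-0.034, 0.999, 0.0], [0.001, 0.0, -1.0]]
wrist_force: [0.2, -0.4, -0.5]
gripper_width: 0.864
gripper_force: 0.0
```

```bash
python3 - <<'E'
from h import *
s=r.sense(); print(s["time_s"],toB(s["tcp_pos"]).round(4),s["wrist_force"].round(1))
out=[]
for n in("side","scene"):
    p,d,X=pts(n); B=toB(X); hsv=cv2.cvtColor(p,cv2.COLOR_BGR2HSV)
    y=(hsv[...,0]>10)&(hsv[...,0]<32)&(hsv[...,1]>70)
    k=y&(B[...,0]<-.07)&(B[...,0]>-.12)&(B[...,1]>.05)&(B[...,1]<.13)&(B[...,2]>.15)&(B[...,2]<.28)
    i=cams.camera_info(n); cam=-np.array(i["R"]).T@np.array(i["t"]).ravel()
    if k.sum(): 
        kk=k&(B[...,0]<-.083); q=X[kk].mean(0);dr=(q-cam)/np.linalg.norm(q-cam);print(n,kk.sum(),"spare knob",toB(q+.0067*dr).round(4))
    out.append(cv2.resize(p[100:300,170:350],None,fx=2.2,fy=2.5))
cv2.imwrite("pics/s2.png",np.hstack(out))
E
```

```text
7.3 [-0.0623 -0.0989  0.3246] [ 0.2 -0.4 -0.5]
side 29 spare knob [-0.092   0.1013  0.2032]
scene 28 spare knob [-0.0911  0.0991  0.1988]
```

View pics/s2.png

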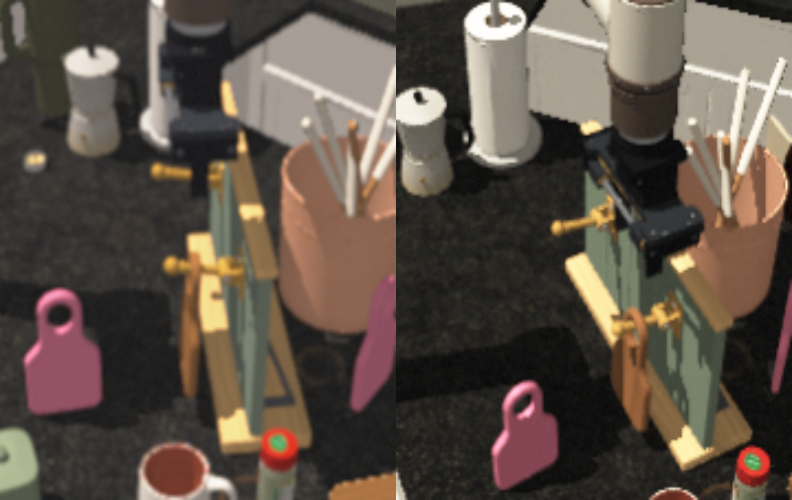

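The spare hook is fully down: its knob measures (-0.092, 0.10, 0.20), as at the stop. The paddle still hangs undisturbed. Next I'll descend round the handle and grip its sides.

>>> play_rows(
  commands="0 0 -0.9 0 0 0;0 0 -0.9 0 0 0;0 0 -0.8 0 0 0;0 0 -0.5 0 0 0;0 0 0 0 0 0",
)

```text
time_s: 7.9
tcp_pos: [0.5761, -0.1762, 0.2303]
ee_rot: [[-0.999, -0.037, -0.005], [-0.037, 0.999, 0.001], [0.005, 0.001, -1.0]]
wrist_force: [-0.6, 0.1, -0.1]
gripper_width: 0.858
gripper_force: 0.0
```

>>> play_rows(
  commands="-0.03 -0.03 -0.5 0 0 0;0 0 -0.5 0 0 0;0 0 -0.5 0 0 0;0 0 -0.5 0 0 0;0 0 -0.3 0 0 0;0 0 0 0 0 0",
)

```text
time_s: 8.5
tcp_pos: [0.5764, -0.1779, 0.1633]
ee_rot: [[-0.999, -0.036, -0.001], [-0.036, 0.999, 0.0], [0.001, 0.0, -1.0]]
wrist_force: [-0.6, 0.6, 0.0]
gripper_width: 0.861
gripper_force: 0.0
```

>>> play_rows(
  commands="0 0 0 0 0 0;0 0 0 0 0 0;0 0 0 0 0 0;0 0 0 0 0 0;0 0 0 0 0 0;0 0 0 0 0 0;0 0 0 0 0 0",
  grip=40,
)

```text
time_s: 9.2
tcp_pos: [0.5771, -0.1786, 0.1643]
ee_rot: [[-0.999, -0.036, 0.001], [-0.036, 0.999, -0.0], [-0.001, -0.001, -1.0]]
wrist_force: [0.6, -0.6, 3.4]
gripper_width: 0.643
gripper_force: 29.8
```

Gripped at 56 mm, which is the handle width. Now I'll lift 20 mm and draw out slowly.

>>> play_rows(
  commands="0 0 0.17 0 0 0;0 0 0.17 0 0 0;0 0 0.17 0 0 0;0 0 0.17 0 0 0;0 0 0 0 0 0;0 0 0 0 0 0",
)

```text
time_s: 9.8
tcp_pos: [0.5765, -0.1784, 0.1841]
ee_rot: [[-0.999, -0.036, 0.0], [-0.036, 0.999, 0.0], [-0.0, 0.0, -1.0]]
wrist_force: [-0.1, 0.6, -2.9]
gripper_width: 0.638
gripper_force: 29.8
```

>>> play_rows(
  commands="-0.3 -0.01 0 0 0 0;-0.3 -0.01 0 0 0 0;-0.4 -0.015 0 0 0 0;-0.4 -0.015 0 0 0 0;0 0 0 0 0 0",
)

```text
time_s: 10.3
tcp_pos: [0.5325, -0.18, 0.1844]
ee_rot: [[-0.999, -0.035, -0.001], [-0.035, 0.999, 0.0], [0.001, 0.0, -1.0]]
wrist_force: [0.3, -0.3, -1.1]
gripper_width: 0.643
gripper_force: 29.8
```

>>> play_rows(
  commands="-0.5 -0.02 0 0 0 0;-0.5 -0.02 0 0 0 0;-0.25 0 0 0 0 0;0 0.5 0 0 0 0;0 0.7 0 0 0 0;0 0.8 0 0 0 0;0 0.8 0 0 0 0;0 0.8 0 0 0 0;0 0.8 0 0 0 0;0 0.8 0 0 0 0;0 0.7 0 0 0 0;0 0.5 0 0 0 0;0 0.22 0 0 0 0;0 0 0 0 0 0;0 0 0 0 0 0",
)

```text
time_s: 11.8
tcp_pos: [0.4972, 0.0174, 0.1841]
ee_rot: [[-0.999, -0.036, 0.0], [-0.036, 0.999, -0.0], [0.0, -0.0, -1.0]]
wrist_force: [-0.0, 0.1, -1.5]
gripper_width: 0.641
gripper_force: 29.8
```

```bash
python3 - <<'E'
from h import *
s=r.sense(); print(s["time_s"],toB(s["tcp_pos"]).round(4),s["wrist_force"].round(1))
out=[]
for n in("side","scene"):
    p,d,X=pts(n); out.append(cv2.resize(p[100:300,170:350],None,fx=2.2,fy=2.5)); B=toB(X); hsv=cv2.cvtColor(p,cv2.COLOR_BGR2HSV)
    k=(hsv[...,0]>5)&(hsv[...,0]<20)&(hsv[...,1]>80)&(B[...,0]<-.11)&(B[...,0]>-.17)&(B[...,1]>.03)&(B[...,1]<.17)&(B[...,2]>.03)
    if k.sum(): print(n,k.sum(),np.percentile(B[k],[1,50,99],axis=0).round(3).tolist())
    for z in (.06,.08,.1,.12,.14):
        j=k&(abs(B[...,2]-z)<.008); 
        if j.sum()>5: print(z,np.median(B[j],0).round(4),np.percentile(B[j][:,1],[2,98]).round(3))
cv2.imwrite("pics/s3.png",np.hstack(out))
E
```

```text
11.8 [-0.1356  0.0993  0.1841] [-0.   0.1 -1.5]
side 165 [[-0.165, 0.047, 0.062], [-0.142, 0.061, 0.132], [-0.133, 0.138, 0.275]]
0.06 [-0.1459  0.0696  0.0636] [0.052 0.142]
0.08 [-0.1422  0.0535  0.0817] [0.048 0.123]
0.1 [-0.1417  0.0517  0.1018] [0.047 0.105]
0.12 [-0.1446  0.0548  0.1222] [0.047 0.12 ]
0.14 [-0.1409  0.0568  0.1399] [0.05  0.123]
scene 668 [[-0.169, 0.045, 0.059], [-0.146, 0.085, 0.165], [-0.112, 0.147, 0.553]]
0.06 [-0.1492  0.0873  0.0636] [0.05  0.139]
0.08 [-0.1482  0.0868  0.0808] [0.046 0.148]
0.1 [-0.147   0.0895  0.0995] [0.045 0.147]
0.12 [-0.1463  0.0811  0.1192] [0.048 0.146]
0.14 [-0.1447  0.0789  0.1393] [0.048 0.145]
```

View pics/s3.png

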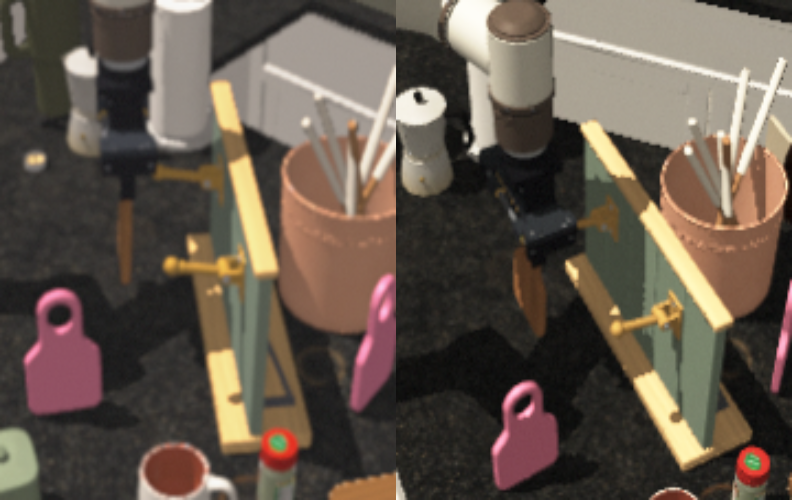

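The paddle hangs square in the gripper, with its blade from y 0.046 to 0.147, in line with the spare hook at 0.0995. I'll push it on slowly.

>>> play_rows(
  commands="0.3 0.01 0 0 0 0;0.3 0.01 0 0 0 0;0.3 0.01 0 0 0 0;0.3 0.01 0 0 0 0;0 0 0 0 0 0",
)

```text
time_s: 12.4
tcp_pos: [0.5346, 0.0187, 0.1837]
ee_rot: [[-0.999, -0.035, 0.0], [-0.035, 0.999, -0.0], [-0.0, -0.0, -1.0]]
wrist_force: [-0.2, -0.1, -1.5]
gripper_width: 0.642
gripper_force: 29.8
```

>>> play_rows(
  commands="0.3 0.01 0 0 0 0;0.3 0.01 0 0 0 0;0.3 0.01 0 0 0 0;0.3 0.01 0 0 0 0;0 0 0 0 0 0;0 0 0 0 0 0",
)

```text
time_s: 13.0
tcp_pos: [0.5691, 0.0198, 0.1838]
ee_rot: [[-0.999, -0.036, -0.001], [-0.036, 0.999, -0.0], [0.001, -0.0, -1.0]]
wrist_force: [0.3, -0.7, -1.7]
gripper_width: 0.64
gripper_force: 29.8
```

>>> play_rows(
  commands="0 0 -0.2 0 0 0;0 0 -0.2 0 0 0;0 0 -0.15 0 0 0;0 0 -0.12 0 0 0;0 0 0 0 0 0;0 0 0 0 0 0",
)

```text
time_s: 13.6
tcp_pos: [0.5693, 0.0197, 0.1646]
ee_rot: [[-0.999, -0.036, 0.001], [-0.036, 0.999, -0.0], [-0.001, -0.0, -1.0]]
wrist_force: [-1.1, -0.4, 3.1]
gripper_width: 0.642
gripper_force: 29.8
```

The force is now upward, so the hook carries the paddle. I'll release and rise straight up.

>>> play_rows(
  commands="0 0 0 0 0 0;0 0 0 0 0 0;0 0 0 0 0 0;0 0 0 0 0 0;0 0 0 0 0 0",
  grip=75,
)

```text
time_s: 14.1
tcp_pos: [0.5691, 0.0199, 0.1638]
ee_rot: [[-0.999, -0.036, -0.0], [-0.036, 0.999, 0.0], [0.0, 0.0, -1.0]]
wrist_force: [0.2, -0.3, 1.1]
gripper_width: 0.852
gripper_force: 0.0
```

>>> play_rows(
  commands="0 0 0.3 0 0 0;0 0 0.5 0 0 0;0 0 0.8 0 0 0;0 0 1 0 0 0;0 0 1 0 0 0;0 0 1 0 0 0;0 0 0.5 0 0 0;0 0 0 0 0 0",
)

```text
time_s: 14.9
tcp_pos: [0.5703, 0.02, 0.3205]
ee_rot: [[-0.999, -0.036, 0.007], [-0.036, 0.999, 0.001], [-0.007, 0.001, -1.0]]
wrist_force: [-0.7, 0.5, -0.5]
gripper_width: 0.861
gripper_force: 0.0
```

```bash
python3 - <<'E'
from h import *
s=r.sense(); print(s["time_s"],s["tcp_pos"].round(4),toB(s["tcp_pos"]).round(4),s["wrist_force"].round(1))
t=toW([-.093,-.0995,.185]); print("target",t,(t-s["tcp_pos"])/.03)
out=[]
for n in("side","scene"):
    p,d,X=pts(n); out.append(cv2.resize(p[100:300,170:350],None,fx=2.2,fy=2.5)); B=toB(X); hsv=cv2.cvtColor(p,cv2.COLOR_BGR2HSV)
    k=(hsv[...,0]>5)&(hsv[...,0]<20)&(hsv[...,1]>80)&(B[...,0]<-.045)&(B[...,0]>-.085)&(B[...,1]>.03)&(B[...,1]<.17)&(B[...,2]>.03)&(B[...,2]<.23)
    print(n,k.sum(),np.percentile(B[k],[1,50,99],axis=0).round(3).tolist())
    y=(hsv[...,0]>10)&(hsv[...,0]<32)&(hsv[...,1]>70)
    kk=y&(B[...,0]<-.083)&(B[...,0]>-.12)&(B[...,1]<-.05)&(B[...,1]>-.15)&(B[...,2]>.15)&(B[...,2]<.28)
    i=cams.camera_info(n); cam=-np.array(i["R"]).T@np.array(i["t"]).ravel()
    q=X[kk].mean(0);dr=(q-cam)/np.linalg.norm(q-cam);print(n,kk.sum(),"home knob",toB(q+.0067*dr).round(4))
cv2.imwrite("pics/s4.png",np.hstack(out))
E
```

```text
14.9 [0.5703 0.02   0.3205] [-0.0625  0.0993  0.3205] [-0.7  0.5 -0.5]
target [ 0.54692093 -0.17976493  0.185     ] [-0.77800279 -6.65758794 -4.51821747]
side 322 [[-0.082, 0.048, 0.045], [-0.07, 0.078, 0.144], [-0.048, 0.146, 0.216]]
side 39 home knob [-0.0919 -0.0962  0.2019]
scene 513 [[-0.079, 0.046, 0.039], [-0.073, 0.087, 0.118], [-0.052, 0.145, 0.212]]
scene 35 home knob [-0.0915 -0.0982  0.1987]
```

View pics/s4.png

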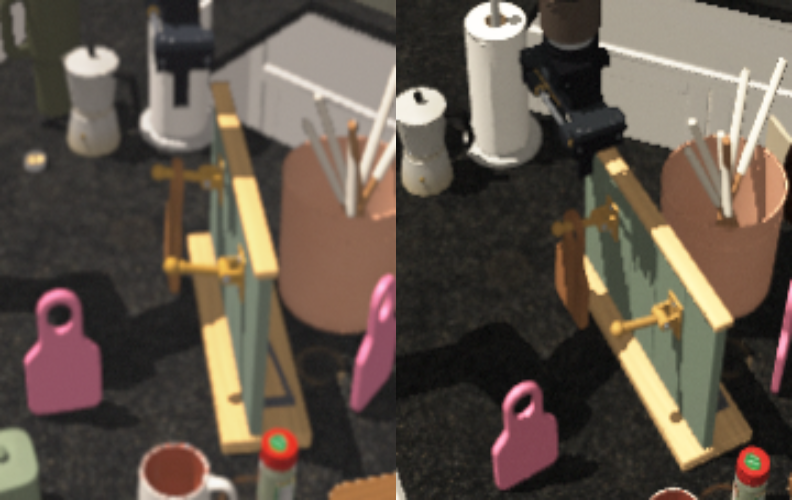

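The paddle hangs on the spare hook, with its blade spanning y 0.046–0.146 and its handle top at 0.215. Next is the home knob.

>>> play_rows(
  commands="-0.11 -0.95 0 0 0 0;-0.11 -0.95 0 0 0 0;-0.11 -0.95 0 0 0 0;-0.11 -0.95 0 0 0 0;-0.11 -0.95 0 0 0 0;-0.11 -0.95 0 0 0 0;-0.12 -0.95 0 0 0 0;0 0 -0.7 0 0 0;0 0 -0.9 0 0 0;0 0 -0.9 0 0 0;0 0 -0.9 0 0 0;0 0 -0.7 0 0 0;0 0 -0.42 0 0 0;0 0 0 0 0 0;0 0 0 0 0 0",
  grip=50,
)

```text
time_s: 16.5
tcp_pos: [0.546, -0.1798, 0.1816]
ee_rot: [[-0.999, -0.036, 0.0], [-0.036, 0.999, -0.001], [-0.0, -0.001, -1.0]]
wrist_force: [0.2, -0.1, -0.7]
gripper_width: 0.574
gripper_force: 0.0
```

>>> play_rows(
  commands="0 0 0 0 0 0;0 0 0 0 0 0;0 0 0 0 0 0;0 0 0 0 0 0;0 0 0 0 0 0;0 0 0 0 0 0;0 0 0 0 0 0;0 0 0 0 0 0",
  grip=0,
)

```text
time_s: 17.3
tcp_pos: [0.5458, -0.1797, 0.1816]
ee_rot: [[-0.999, -0.036, 0.0], [-0.036, 0.999, -0.0], [-0.0, -0.0, -1.0]]
wrist_force: [0.5, 0.6, 1.7]
gripper_width: 0.202
gripper_force: 30.0
```

>>> play_rows(
  commands="0.068 0.002 0.286 0 0 0;0.103 0.004 0.275 0 0 0;0.137 0.005 0.259 0 0 0;0.169 0.006 0.241 0 0 0;0.198 0.007 0.217 0 0 0;0 0 0 0 0 0",
)

```text
time_s: 17.9
tcp_pos: [0.5673, -0.179, 0.2209]
ee_rot: [[-0.999, -0.036, 0.002], [-0.036, 0.999, -0.001], [-0.002, -0.001, -1.0]]
wrist_force: [0.1, -0.8, -0.5]
gripper_width: 0.201
gripper_force: 30.0
```

>>> play_rows(
  commands="0.223 0.008 0.191 0 0 0;0.246 0.01 0.161 0 0 0;0.264 0.01 0.129 0 0 0;0.278 0.01 0.095 0 0 0;0.288 0.01 0.059 0 0 0;0.25 0.01 0.02 0 0 0;0 0 0 0 0 0;0 0 0 0 0 0",
)

```text
time_s: 18.7
tcp_pos: [0.6108, -0.1775, 0.2384]
ee_rot: [[-0.999, -0.035, -0.006], [-0.035, 0.999, 0.0], [0.006, 0.0, -1.0]]
wrist_force: [-4.6, -4.0, -5.2]
gripper_width: 0.19
gripper_force: 30.1
```

>>> play_rows(
  commands="0 0 0 0 0 0;0 0 0 0 0 0;0 0 0 0 0 0;0 0 0 0 0 0;0 0 0.5 0 0 0;0 0 1 0 0 0;0 0 1 0 0 0;0 0 1 0 0 0;-1 -0.5 0.2 0 0 0;-1 -0.5 0.2 0 0 0;-1 -0.5 0 0 0 0;-1 -0.5 0 0 0 0;0 0 0 0 0 0;0 0 0 0 0 0",
  grip=50,
)

```text
time_s: 20.1
tcp_pos: [0.4926, -0.2373, 0.3576]
ee_rot: [[-0.999, -0.035, 0.003], [-0.035, 0.999, -0.0], [-0.003, -0.0, -1.0]]
wrist_force: [0.5, 0.2, 0.7]
gripper_width: 0.573
gripper_force: 0.0
```

```bash
python3 - <<'E'
from h import *
s=r.sense(); print(s["time_s"],s["tcp_pos"].round(4),s["wrist_force"].round(1))
out=[]
for n in("side","scene"):
    p,d,X=pts(n); out.append(cv2.resize(p[100:300,170:350],None,fx=2.2,fy=2.5)); B=toB(X); hsv=cv2.cvtColor(p,cv2.COLOR_BGR2HSV)
    k=(hsv[...,0]>5)&(hsv[...,0]<20)&(hsv[...,1]>80)&(B[...,0]<-.045)&(B[...,0]>-.085)&(B[...,1]>.03)&(B[...,1]<.17)&(B[...,2]>.03)&(B[...,2]<.23)
    if k.sum(): print(n,k.sum(),np.percentile(B[k],[1,50,99],axis=0).round(3).tolist())
    y=(hsv[...,0]>10)&(hsv[...,0]<32)&(hsv[...,1]>70)
    i=cams.camera_info(n); cam=-np.array(i["R"]).T@np.array(i["t"]).ravel()
    for nm,kk in (("home",y&(B[...,0]<-.012)&(B[...,0]>-.06)&(B[...,1]<-.05)&(B[...,1]>-.15)&(B[...,2]>.25)&(B[...,2]<.28)),("spare",y&(B[...,0]<-.083)&(B[...,0]>-.12)&(B[...,1]>.05)&(B[...,1]<.15)&(B[...,2]>.17)&(B[...,2]<.24))):
        if kk.sum(): q=X[kk].mean(0);dr=(q-cam)/np.linalg.norm(q-cam);print(n,nm,kk.sum(),toB(q+.0067*dr).round(4))
cv2.imwrite("pics/s5.png",np.hstack(out))
E
```

```text
20.1 [ 0.4926 -0.2373  0.3576] [0.5 0.2 0.7]
side 351 [[-0.081, 0.046, 0.046], [-0.07, 0.077, 0.135], [-0.049, 0.143, 0.218]]
side home 36 [-0.022  -0.0975  0.2594]
side spare 23 [-0.0924  0.0985  0.2029]
scene 365 [[-0.079, 0.046, 0.038], [-0.074, 0.09, 0.096], [-0.063, 0.144, 0.168]]
scene home 27 [-0.0213 -0.1002  0.2566]
scene spare 18 [-0.0928  0.0987  0.1961]
```

View pics/s5.png

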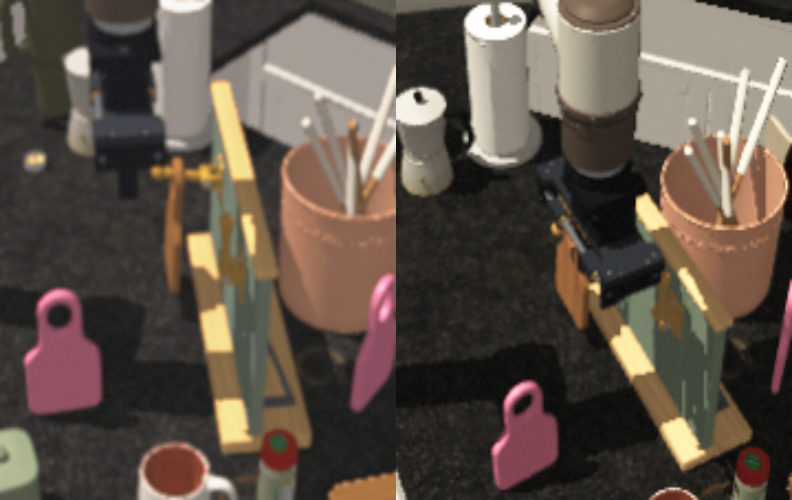

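The home hook is upright (knob at -0.022, 0.259), the spare hook is fully down with the paddle hanging on it, and the robot is clear of everything.

```bash
python3 -c "
from station import r
print(r.finish_job())"
```

```text
the job is handed in; nothing more can be done
None
```

The paddle hangs by its hole on the folded-down spare hook and the emptied hook is folded up flat. The job is handed in; the arm touched nothing else I could see, and no pass/fail verdict came back.

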